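Brake the slide trolley, push its cassette home, release the brake

TASK

Press the trolley's brake lever down, firmly but without forcing it, until its shoe bites the rubber strip and holds by itself, then let go. With the brake holding, push the slide cassette that sticks out of the trolley's end gently all the way in, to its stop, without the trolley creeping along its track. Then flick the brake lever fully up again, leaving the trolley free where it stood and nothing else on the bench disturbed.

Things in the scene. Friction and masses are not known exactly. Their poses are not given: they have to be found in the camera images.
- track: Low steel bench track, 185 x 580 x 12 mm, fixed. Origin under the middle of the rails; its y axis runs along the track. Along its near (-x) side a grey beam, 34 mm wide, 35 mm high, centred 97 mm to -x, carries a springy black rubber brake strip (top 41 to 47 mm high, by wear). Rubber end blocks 42 mm high, 275 mm either way along y.
- trolley (a joint): Position of the trolley along the track's +y, m, -0.12 to 0.12. It rolls freely (about 1 N starts it) unless braked. Grey wheeled deck 104 x 150 mm (150 along the track), its top 42 mm above the bench; two aluminium guides on it reach 82 mm.
- trolley_deck (a point): Middle of the trolley's deck top, under the cassette, 42 mm above the bench; axes as the track's.
- brake_lever (a joint): Angle of the brake lever, rad: 0 = fully up (its arm 0.5 rad above level), grows as it is pressed down, 0.5 = level, limit 0.95. Its stiff hinge (0.35 N m of friction) keeps it wherever it is left; moving it takes about 4 N at the pedal until the shoe meets the strip, somewhere between 0.6 and 0.8 depending on the strip's unmeasured wear: found only by feel.
- brake_hinge (a point): Hinge axis of the brake lever, on the trolley's near (-x) side, 55 mm to -x of the deck's middle, 65 mm above the bench; the axis lies along the track's y.
- pedal_top (a point): Middle of the pedal's upper face, 96 mm from the hinge axis. The plain steel lever points to the track's -x: a 14 mm wide arm ending in a pedal 24 mm wide (along y), 36 mm long, 10 mm thick, overhanging the track's near edge, with free room on either side. Press it from above; raise it by pinching its sides from above, or from below its end.
- brake_shoe: Black rubber shoe under the lever's arm, 45 mm from the hinge, rounded to 8 mm radius; origin at the centre of the rounding. Once it meets the strip the force at the pedal climbs by 3 to 5 N per mm: 13 to 17 N sets the brake well, above about 20 N the strip is crushed. A well-set brake holds the trolley against some 8 N.
- cassette (a joint): How far the white slide cassette is pushed in, m: 0 = sticking out 43 mm from the trolley's -y end, 0.035 = home against its stop (then still 8 mm proud). It moves to the track's +y, takes about 3.5 N, and stays where it is left.
- cassette_face (a point): Middle of the cassette's outer end plate, 50 mm wide, 40 mm high (47 to 87 mm above the bench), which faces the track's -y; push here towards +y. Glass slides stand upright in the cassette behind it, up to 91 mm above the bench.
- dish: Bystander: closed flat petri dish, 90 mm across, 17 mm high; origin under its centre.
- spatula: Bystander: lab spatula 160 mm long lying on the bench; origin under its middle.
- jar: Bystander: lidded glass jar, 64 mm across, 85 mm high; origin under its centre.
- carton: Bystander: small cardboard carton 60 x 85 x 35 mm; origin under its centre.
- tumbler: Bystander: blue drinking tumbler, 76 mm across, 130 mm high; origin under its centre.
- wash_bottle: Bystander: white plastic bottle, 68 mm across, 170 mm high; origin under its centre.

How it is judged:
On the way, in this order (a step that is already met when the one before it is completed fails the run):
1. the brake is set: the shoe presses the strip with over 4 N, by itself, with the fingers touching nothing (contact force between brake_shoe and anything else above 4 N and contact force between the fingers and anything else below 0.3 N), for 0.3 s.
2. the cassette is home (within 1.5 mm of its stop) while the brake still holds (value of joint cassette above 0.0335 m and contact force between brake_shoe and anything else above 3 N), for 0.2 s.
At the end, for the whole second after the job is handed in: The lever is up again (within 0.15 rad of fully up) and its shoe is clear of the strip, the cassette is home (within 1.5 mm of its stop), and the trolley is at rest within 10 mm of where it started (value of joint brake_lever below 0.15 rad and contact force between brake_shoe and anything else below 0.2 N and value of joint cassette above 0.0335 m and distance of trolley_deck from where it was at the start of the episode below 0.01 m and velocity of joint trolley between -0.005 and 0.005 m/s); the robot touches nothing.
It fails at once if the trolley creeps or rolls more than 10 mm from where it stood (distance of trolley_deck from where it was at the start of the episode above 0.01 m).
It fails at once if the brake is forced: the shoe presses the strip with more than 22 N (about 20 N or more on the pedal) (contact force between brake_shoe and anything else above 22 N).
It fails at once if a bystander is moved more than 30 mm (distance of any of dish, spatula, jar, carton, tumbler, wash_bottle from where it was at the start of the episode above 0.03 m).
It also fails if it takes over 64 s, if anything falls off the work surface, if the arm or the gripper's body presses on something with over 40 N, if the wrist force passes 120 N, or if a joint passes its speed limit or range.

ROBOT

A 6-joint arm with a two-finger parallel gripper is mounted at the origin on the work surface. World frame = base frame: x ahead of the robot, y to its left, z up, the work surface at z = 0. Lengths are in m, angles in rad, forces in N, time in s.
With the tool pointing down it reaches from about 0.35 to 0.8 m from the base axis. Payload 7.3 kg.
Tool frame: the origin (TCP) lies midway between the tips of the shut fingers; the grasp point (between the pads) lies 19 mm behind it; z points along the fingers, y is the line along which they close (so a half turn about z gives the same grasp; the last joint's range is limited). The gripper opens to 85 mm and grips with 20 to 120 N. Pads are 22 mm wide; open, the fingers measure 114 mm over their backs; the gripper's body (76 mm by 85 mm) begins 54 mm behind the grasp point. The pads swing forward as they close: fully open they stand 13 mm farther back than shut.
Start: joints at [-1.323, 0.342, 1.524, -0, 1.275, -0.146], TCP at [0.201, -0.485, 0.231] pointing down, gripper open.
Joint ranges: [-2.53, 2.53], [-0.77, 2.02], [0.04, 2.7], [-1, 4.14], [0.28, 2.66], [-3.11, 3.11]. Speed limits (rad/s): [2.57, 2.57, 3.14, 3.14, 3.14, 3.14].

INTERFACE

Orientations are given as a unit quaternion [x, y, z, w].
In Python, from station import env gives the robot as it stands.
- The arm moves only by the tool step_arm, never from a script. Its arguments are lists of equal length, an entry for each row: "twist": the turn, a rotation vector about the tool's x, y, z in degrees, a list of three; "slide": the shift along the tool's x, y, z in mm, a list of three; "claw": the finger opening in mm, from 0 to 85.4. In form: {"twist": [[wx, wy, wz], ...], "slide": [[dx, dy, dz], ...], "claw": [claw, ...]}. A call has 1 to 20 rows; each row shifts and turns the commanded pose from where the row before left it, along the tool's axes as they then stand; what a row does not reach is not made up. A row lasts 1/8 s, in which the tool goes at most 62.5 mm and 10.7 degrees, less where a joint would pass 70% of its speed; a pose out of reach is approached as far as the arm can. A call is refused whole if a number of a shift passes 62.5 or a number of a turn 10.7, either way. A call with a gripper value outside its range is refused whole. The fingers move at their own pace and stop on an object; the grip force is fixed at half the most. Time passes only in rows, so rows that do not move let the fingers close. It gives the time, the measured TCP pose, the force, the opening and the grip force at its end, in the units of the state.
- env.get_obs(): the state, without advancing time (a new reading comes with each control period).
- env.camera(name): name is "scene" or "top" or "wrist"; returns a dict with "color" (400x640x3 uint8, red, green, blue), "depth" (400x640 float32, m along the optical axis (not along the pixel's ray), 0 where there is no reading), "K" (3x3 intrinsics, pixels), "k1" (the pictures are not rectified: a ray, as slopes to the right and down, at radius r is drawn at 1 + k1 r^2 times it, then the intrinsics apply), "view" (4x4, takes a point from world to camera coordinates). Camera axes: x right, y down, z forward; pixel columns grow to the right and rows downward; lengths in m; the calibration is good to about 2 mm. A picture is of the moment at which its call begins.
- env.hand_in(): hands the job in; it is judged then, once.
The state is a dict: "t": time; "joints": joint angles; "qd": joint speeds; "joint_torque": joint torques, N m; "position": TCP position; "ee_rot": TCP orientation; "contact_force": force on the tool from outside, world axes, zero at the start; "wrist_torque": the same for the moment, N m; "opening": opening from 0.0 (shut) to 1.0 (fully open); "finger_force": force on a finger pad.
Only numpy, scipy, OpenCV 4.12 (cv2) and the standard library are available. Lean on these libraries where they do the work, as an engineer would, in place of code of your own. Each camera call takes 0.05 s, during which the arm holds its last target. There are 200 camera calls.

## Working session

There is one attempt and no reset: what is moved stays moved. The work goes in short steps, Python scripts to look and compute and a tool call to move; the robot and the scene stay as the last step left them, time stands still between calls to the robot, and variables do not carry over. Pictures are saved under pics/ and viewed, at most 10 in all, crops included, and the job is handed in when it is done.

Besides the shell and the picture viewer there is one more tool, called after "Emit:" as name(argument=value, ...) on one line, values as JSON. step_arm: Moves the arm, as the interface text tells. Its arguments: {"type":"object","properties":{"twist":{"type":"array","items":{"type":"array","items":{"type":"number"}}},"slide":{"type":"array","items":{"type":"array","items":{"type":"number"}}},"claw":{"type":"array","items":{"type":"number"}}},"required":["twist","slide","claw"]}

```bash
mkdir -p pics; cat > h.py <<'E'
import numpy as np, cv2
from station import env
def grab(n,f):
    c=env.camera(n); cv2.imwrite(f,c["color"][:,:,::-1]); np.savez(f.replace('.png','.npz'),**{k:c[k] for k in c}); return c
def rays(c,uv):
    uv=np.asarray(uv,float).reshape(-1,1,2)
    s=cv2.undistortPoints(uv,np.asarray(c["K"],float),np.array([float(c["k1"]),0,0,0,0]))[:,0]
    # exact k1 only model
    V=np.asarray(c["view"]);R=V[:3,:3];o=-R.T@V[:3,3]
    return o,s,R
def pt(c,uv):  # by depth
    o,s,R=rays(c,uv); out=[]
    for (u,v),q in zip(np.reshape(uv,(-1,2)),s):
        d=float(c["depth"][int(round(v)),int(round(u))]); out.append(o+R.T@(np.array([q[0],q[1],1])*d))
    return np.array(out)
def onplane(c,uv,z):
    o,s,R=rays(c,uv); d=np.c_[s,np.ones(len(s))]@R
    return o+d*((z-o[2])/d[:,2])[:,None]
E
python3 - <<'E'
from h import *
for n in("scene","top"): 
    c=grab(n,f"pics/{n}0.png"); print(n,c["k1"],c["K"][0],np.round(c["view"],2).tolist())
print(env.get_obs())
E
```

```text
scene -0.06148718297533157 [453.2383128    0.         323.83778577] [[-0.08, 1.0, 0.01, 0.04], [0.71, 0.07, -0.71, -0.36], [-0.7, -0.05, -0.71, 2.07], [0.0, 0.0, 0.0, 1.0]]
top -0.10592615612573535 [418.48704181   0.         313.55478411] [[-0.02, -1.0, -0.01, 0.01], [-0.98, 0.02, -0.19, 0.59], [0.19, 0.0, -0.98, 1.28], [0.0, 0.0, 0.0, 1.0]]
{'t': 0.1, 'joints': array([-1.32297395e+00,  3.42663693e-01,  1.52489467e+00, -1.56894358e-05,
        1.27542041e+00, -1.45985349e-01]), 'qd': array([ 0.00187138, -0.00064463, -0.00253145,  0.00233549, -0.00196987,
        0.0013416 ]), 'joint_torque': array([ 2.30976853e-03, -4.34446800e+01, -2.46490717e+01, -8.75856290e-05,
        4.69682695e-03,  3.40466295e-07]), 'position': array([ 0.20138249, -0.48445945,  0.2306993 ]), 'ee_rot': array([ 9.80676303e-01,  1.95636163e-01, -4.27680052e-05, -6.91779654e-04]), 'contact_force': array([ 0.25196361,  0.54065406, -0.17253971]), 'wrist_torque': array([-0.0072941 ,  0.01453703, -0.01246688]), 'finger_force': 0.0, 'opening': 0.9994968642565244}
```

View pics/top0.png

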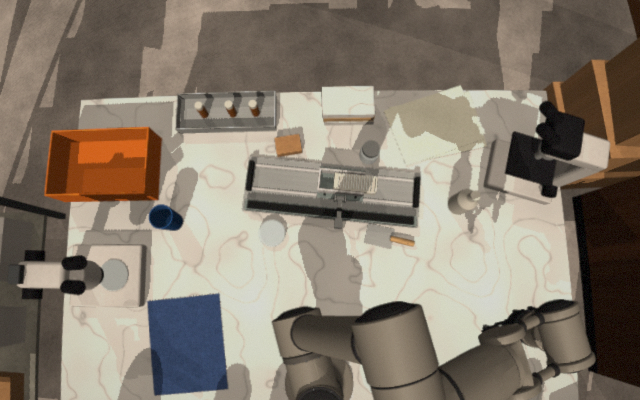

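View pics/scene0.png

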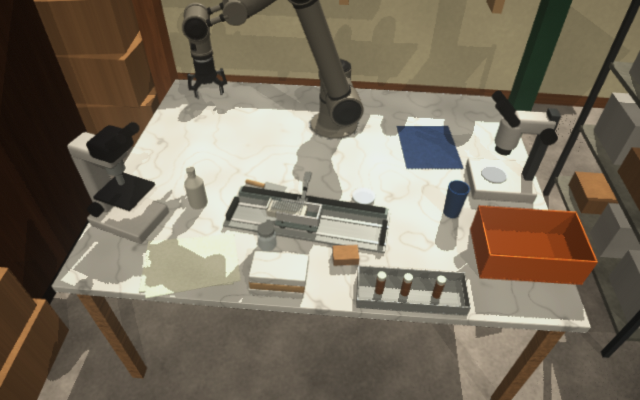

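The top view shows the track centred near (332,190), with the lever pointing to the robot (pedal about (338,218)) and the cassette end facing right at about (377,184). The dish is at (272,232), and the spatula with its orange end at (400,240) is nearby on the near side. In the scene view the lever is at (305,185), up.

```bash
python3 - <<'E'
from h import *
c=dict(np.load("pics/top0.npz"))
im=c["color"][:,:,::-1]
cv2.imwrite("pics/topcrop.png",cv2.resize(im[145:255,230:430],None,fx=4,fy=4,interpolation=cv2.INTER_CUBIC))
names={"ends":[(262,205),(405,219)],"pedal":[(338,218),(338,214),(338,222)],"cass":[(374,180),(374,188),(370,184)],"bench":[(330,250)]}
for k,v in names.items(): print(k,pt(c,v).round(3).tolist())
# height map over region
v,u=np.mgrid[145:256,230:430]; P=pt(c,np.c_[u.ravel(),v.ravel()]); np.save("P.npy",P)
m=(P[:,2]>.03)&(P[:,2]<.055); 
r=cv2.minAreaRect((P[m][:,:2]*1000).astype(np.float32)); print(r)
E
```

```text
ends [[0.558, 0.17, 0.041], [0.504, -0.288, 0.04]]
pedal [[0.503, -0.069, 0.11], [0.517, -0.07, 0.097], [0.49, -0.069, 0.112]]
cass [[0.626, -0.189, 0.076], [0.6, -0.188, 0.074], [0.613, -0.175, 0.078]]
bench [[0.413, -0.046, -0.0]]
((633.62646484375, -59.775848388671875), (568.4190063476562, 238.89471435546875), 82.97576904296875)
```

View pics/topcrop.png

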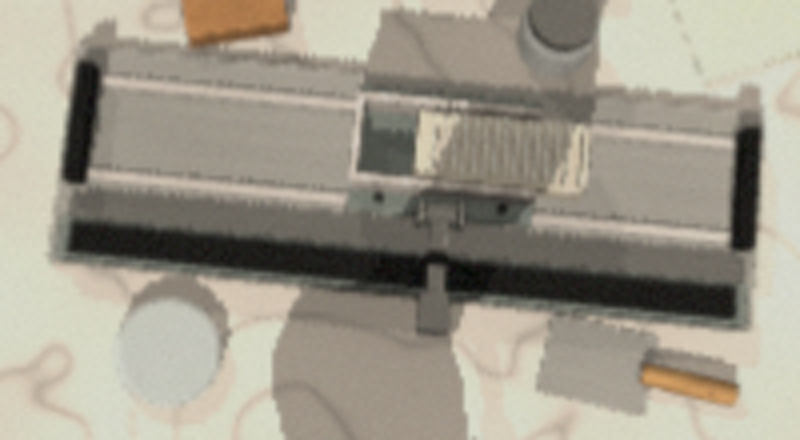

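Emit:
step_arm(twist=[[0,0,9.8],[0,0,9.8],[0,0,9.8],[0,0,0],[0,0,0],[0,0,0],[0,0,0],[0,0,0],[0,0,0],[0,0,0],[0,0,0],[0,0,0],[0,0,0],[0,0,0],[0,0,0]], slide=[[0,0,0],[0,0,0],[0,0,0],[20,-40,-5],[20,-40,-5],[20,-40,-5],[20,-40,-5],[20,-40,0],[20,-40,0],[20,-40,0],[20,-40,0],[20,-40,0],[20,-40,0],[20,-40,0],[0,0,0]], claw=[0,0,0,0,0,0,0,0,0,0,0,0,0,0,0])

```text
t: 1.98
position: [0.4731, -0.0718, 0.2508]
ee_rot: [0.998, -0.058, -0.0, -0.0]
contact_force: [-0.2, -0.8, -0.4]
opening: 0.001
finger_force: 0.0
```

```bash
python3 - <<'E'
from h import *
c=grab("wrist","pics/w1.png"); print(np.round(c["view"],3).tolist()); o=env.get_obs(); print(o["t"],o["position"],o["ee_rot"],o["joints"])
E
```

```text
[[-0.115, -0.993, 0.0, -0.017], [-0.945, 0.11, 0.308, 0.409], [-0.306, 0.035, -0.951, 0.547], [0.0, 0.0, 0.0, 1.0]]
2.025 [ 0.47238419 -0.07308383  0.25079388] [ 9.98303598e-01 -5.82203971e-02 -5.58176580e-04 -1.54043857e-05] [-3.13847679e-01  2.40408557e-01  1.61224867e+00 -2.62716590e-04
  1.29002331e+00  1.37352828e+00]
```

View pics/w1.png

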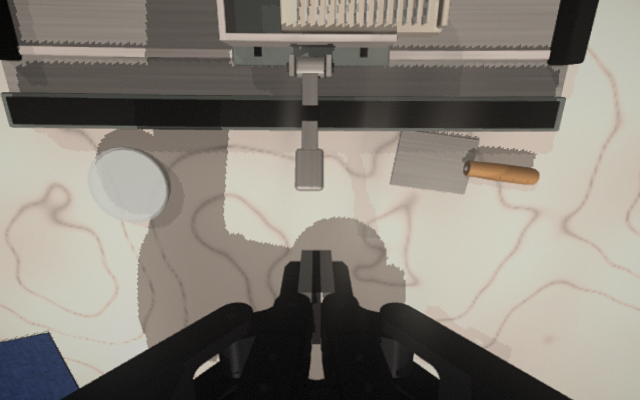

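The wrist view is well aligned with the track. The pedal covers (297–323, 150–190), the hinge is at (310,66), the strip runs along row ~112, the cassette end plate is near column 445, row 15, the dish is at (130,185) and the spatula handle at (500,173).

```bash
python3 - <<'E'
from h import *
c=dict(np.load("pics/w1.npz"))
t=dict(np.load("pics/top0.npz"))
for k,v in {"pedal":[(309,155),(309,168),(309,180),(299,168),(320,168)],"pedal end":[(309,185),(309,188)],"strip":[(20,110),(550,113)],"arm":[(310,90),(310,130)],"hinge":[(310,62),(310,70)],"cass":[(440,10),(444,10),(440,25),(446,25)],"rails":[(60,46),(520,57)]}.items():
    print(k,pt(c,v).round(4).tolist())
def tri(c1,u1,c2,u2):
    A=[];b=[]
    for c_,u in((c1,u1),(c2,u2)):
        o,s,R=rays(c_,[u]); d=R.T@np.r_[s[0],1]; d/=np.linalg.norm(d); M=np.eye(3)-np.outer(d,d); A.append(M); b.append(M@o)
    return np.linalg.lstsq(np.vstack(A),np.hstack(b),rcond=None)[0]
print("tri pedal",tri(c,(309.5,169),t,(230+433/4,145+312/4)))
E
```

```text
pedal [[0.501, -0.0691, 0.1101], [0.4908, -0.0679, 0.1134], [0.482, -0.0669, 0.1193], [0.4922, -0.0598, 0.1158], [0.4898, -0.0771, 0.1138]]
pedal end [[0.4781, -0.0665, 0.1207], [0.4754, -0.0662, 0.1203]]
strip [[0.5648, 0.2085, 0.0435], [0.5024, -0.3083, 0.0418]]
arm [[0.5522, -0.0757, 0.0812], [0.52, -0.072, 0.0973]]
hinge [[0.5751, -0.0784, 0.074], [0.5686, -0.0776, 0.0758]]
cass [[0.6005, -0.1875, 0.0811], [0.5993, -0.1887, 0.0868], [0.5892, -0.1862, 0.0851], [0.5884, -0.1905, 0.0864]]
rails [[0.6216, 0.1705, 0.0131], [0.5583, -0.2888, 0.0178]]
tri pedal [ 0.48804392 -0.06887733  0.10645512]
```

Emit:
step_arm(twist=[[0,0,0],[0,0,0],[0,0,0],[0,0,0],[0,0,0],[0,0,0]], slide=[[1.3,-6,0],[0,0,40],[0,0,40],[0,0,30],[0,0,8],[0,0,0]], claw=[0,0,0,0,0,0])

```text
t: 2.78
position: [0.4744, -0.0689, 0.1337]
ee_rot: [0.998, -0.06, 0.0, 0.0]
contact_force: [0.1, -0.5, -0.0]
opening: 0.002
finger_force: 0.0
```

```bash
python3 - <<'E'
from h import *
c=grab("wrist","pics/w2.png"); o=env.get_obs(); print(o["t"],o["position"],o["ee_rot"],o["contact_force"])
E
```

```text
2.825 [ 0.47483671 -0.06890138  0.13425273] [ 9.98197011e-01 -6.00173756e-02  7.64255228e-04  2.42166922e-04] [0.48649551 0.12535755 0.93064895]
```

View pics/w2.png

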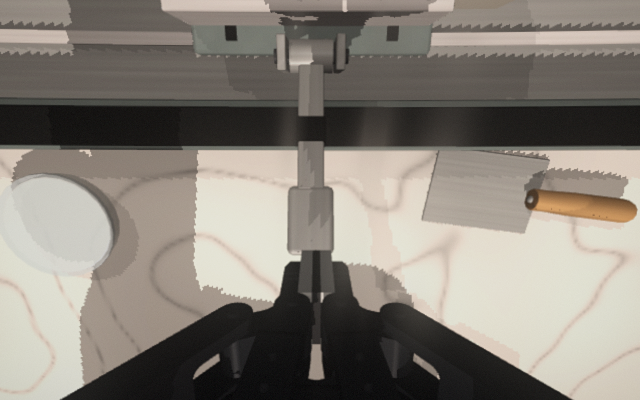

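The pedal is centred on column 311 and the fingers on column 317, so they need about 2.5 mm more along tool -y before pressing.

Emit:
step_arm(twist=[[0,0,0],[0,0,0],[0,0,0],[0,0,0],[0,0,0],[0,0,0],[0,0,0],[0,0,0],[0,0,0],[0,0,0],[0,0,0],[0,0,0]], slide=[[0,-2.5,0],[0,0,6],[0,0,6],[0,0,4],[0,0,6],[0,0,6],[0,0,6],[0,0,6],[0,0,6],[0,0,6],[0,0,6],[0,0,0]], claw=[0,0,0,0,0,0,0,0,0,0,0,0])

```text
t: 4.32
position: [0.4746, -0.0659, 0.0748]
ee_rot: [0.998, -0.06, -0.0, -0.0]
contact_force: [-0.2, -0.2, 0.4]
opening: 0.003
finger_force: 0.0
```

Emit:
step_arm(twist=[[0,0,0],[0,0,0],[0,0,0],[0,0,0]], slide=[[0,0,4],[0,0,4],[0,0,4],[0,0,3]], claw=[0,0,0,0])

```text
t: 4.82
position: [0.4747, -0.0659, 0.0601]
ee_rot: [0.998, -0.06, 0.0, 0.0]
contact_force: [-1.2, 0.4, 2.9]
opening: -0.001
finger_force: 1.4
```

Emit:
step_arm(twist=[[0,0,0],[0,0,0]], slide=[[0,0,1.5],[0,0,1.5]], claw=[0,0])

```text
t: 5.08
position: [0.4749, -0.0659, 0.0573]
ee_rot: [0.998, -0.06, 0.0, 0.0]
contact_force: [-0.4, -0.3, 3.9]
opening: 0.0
finger_force: 1.4
```

Emit:
step_arm(twist=[[0,0,0],[0,0,0]], slide=[[0,0,1],[0,0,1]], claw=[0,0])

```text
t: 5.32
position: [0.475, -0.066, 0.0554]
ee_rot: [0.998, -0.06, 0.001, 0.0]
contact_force: [1.7, 0.1, 3.1]
opening: 0.004
finger_force: 1.4
```

Emit:
step_arm(twist=[[0,0,0],[0,0,0]], slide=[[0,0,1],[0,0,1]], claw=[0,0])

```text
t: 5.58
position: [0.475, -0.066, 0.0534]
ee_rot: [0.998, -0.06, 0.0, 0.0]
contact_force: [1.7, -1.0, 3.2]
opening: 0.003
finger_force: 1.4
```

Emit:
step_arm(twist=[[0,0,0],[0,0,0]], slide=[[0,0,0.7],[0,0,0.8]], claw=[0,0])

```text
t: 5.82
position: [0.4747, -0.0659, 0.0518]
ee_rot: [0.998, -0.06, 0.0, 0.0]
contact_force: [2.0, 0.2, 3.0]
opening: -0.005
finger_force: 1.3
```

Emit:
step_arm(twist=[[0,0,0],[0,0,0]], slide=[[0,0,0.8],[0,0,0.8]], claw=[0,0])

```text
t: 6.08
position: [0.4746, -0.0659, 0.0501]
ee_rot: [0.998, -0.06, 0.0, 0.0]
contact_force: [1.9, -0.2, 2.6]
opening: -0.001
finger_force: 1.3
```

Emit:
step_arm(twist=[[0,0,0],[0,0,0]], slide=[[0,0,0.7],[0,0,0.8]], claw=[0,0])

```text
t: 6.32
position: [0.4746, -0.0659, 0.0486]
ee_rot: [0.998, -0.06, 0.0, 0.0]
contact_force: [1.6, -1.0, 3.5]
opening: -0.005
finger_force: 1.3
```

Emit:
step_arm(twist=[[0,0,0],[0,0,0]], slide=[[0,0,0.7],[0,0,0.8]], claw=[0,0])

```text
t: 6.58
position: [0.4747, -0.0659, 0.0472]
ee_rot: [0.998, -0.06, 0.0, 0.0]
contact_force: [1.3, -0.6, 4.2]
opening: 0.002
finger_force: 2.2
```

Emit:
step_arm(twist=[[0,0,0],[0,0,0]], slide=[[0,0,0.5],[0,0,0.5]], claw=[0,0])

```text
t: 6.82
position: [0.4748, -0.0659, 0.0465]
ee_rot: [0.998, -0.06, 0.0, 0.0]
contact_force: [1.5, -0.1, 6.7]
opening: 0.002
finger_force: 3.3
```

Emit:
step_arm(twist=[[0,0,0],[0,0,0]], slide=[[0,0,0.5],[0,0,0.2]], claw=[0,0])

```text
t: 7.08
position: [0.4749, -0.0659, 0.0459]
ee_rot: [0.998, -0.06, 0.0, 0.0]
contact_force: [0.9, 0.1, 8.1]
opening: 0.001
finger_force: 3.8
```

Emit:
step_arm(twist=[[0,0,0],[0,0,0]], slide=[[0,0,0.5],[0,0,0.3]], claw=[0,0])

```text
t: 7.32
position: [0.4751, -0.066, 0.0454]
ee_rot: [0.998, -0.06, 0.001, 0.0]
contact_force: [0.7, 0.5, 10.0]
opening: -0.002
finger_force: 4.9
```

Emit:
step_arm(twist=[[0,0,0],[0,0,0]], slide=[[0,0,0.5],[0,0,0]], claw=[0,0])

```text
t: 7.58
position: [0.4751, -0.066, 0.045]
ee_rot: [0.998, -0.06, 0.001, 0.0]
contact_force: [0.3, 1.6, 9.7]
opening: 0.001
finger_force: 5.1
```

Emit:
step_arm(twist=[[0,0,0],[0,0,0]], slide=[[0,0,0.5],[0,0,0.3]], claw=[0,0])

```text
t: 7.82
position: [0.4752, -0.066, 0.0444]
ee_rot: [0.998, -0.06, 0.001, 0.0]
contact_force: [0.2, 0.4, 13.8]
opening: 0.002
finger_force: 6.8
```

Emit:
step_arm(twist=[[0,0,0],[0,0,0]], slide=[[0,0,0.5],[0,0,0]], claw=[0,0])

```text
t: 8.07
position: [0.4754, -0.066, 0.0439]
ee_rot: [0.998, -0.06, 0.001, 0.0]
contact_force: [0.6, 0.3, 12.5]
opening: 0.005
finger_force: 6.0
```

Emit:
step_arm(twist=[[0,0,0],[0,0,0]], slide=[[0,0,0.5],[0,0,0]], claw=[0,0])

```text
t: 8.32
position: [0.4755, -0.066, 0.0435]
ee_rot: [0.998, -0.06, 0.001, 0.0]
contact_force: [-0.0, 0.2, 13.7]
opening: -0.006
finger_force: 6.4
```

```bash
python3 - <<'E'
from h import *
for i in range(4):
    env.camera("wrist"); o=env.get_obs(); print(o["contact_force"].round(1),o["finger_force"],o["position"].round(4))
E
```

```text
[ 0.6  0.4 13.5] 6.440961062908173 [ 0.4755 -0.066   0.0435]
[ 0.9  0.4 13.4] 6.440804600715637 [ 0.4755 -0.066   0.0435]
[ 0.4  0.7 12.5] 6.440749727189541 [ 0.4755 -0.066   0.0435]
[ 0.1  0.2 13.9] 6.440417245030403 [ 0.4755 -0.066   0.0435]
```

Emit:
step_arm(twist=[[0,0,0],[0,0,0],[0,0,0]], slide=[[0,0,0.4],[0,0,0.3],[0,0,0]], claw=[0,0,0])

```text
t: 8.9
position: [0.4756, -0.066, 0.043]
ee_rot: [0.998, -0.06, 0.001, 0.0]
contact_force: [-0.5, 0.4, 15.5]
opening: 0.001
finger_force: 7.5
```

Emit:
step_arm(twist=[[0,0,0],[0,0,0],[0,0,0],[0,0,0],[0,0,0],[0,0,0],[0,0,0],[0,0,0],[0,0,0],[0,0,0],[0,0,0],[0,0,0],[0,0,0],[0,0,0]], slide=[[0,0,-2],[0,0,-4],[0,0,-10],[0,0,-30],[0,0,-40],[0,0,-40],[0,0,-31],[0,32,0],[20,32,0],[20,32,0],[20,32,0],[20,32,0],[20,0,0],[0,0,0]], claw=[0,0,0,0,0,0,0,0,0,0,0,0,0,0])

```text
t: 10.65
position: [0.5549, -0.2368, 0.1981]
ee_rot: [0.998, -0.06, -0.001, -0.0]
contact_force: [0.4, -0.6, 0.4]
opening: 0.001
finger_force: 0.0
```

```bash
python3 - <<'E'
from h import *
c=grab("wrist","pics/w3.png"); o=env.get_obs(); print(o["t"],o["position"],o["ee_rot"],o["contact_force"])
E
```

```text
10.7 [ 0.5542983  -0.23630219  0.19821246] [ 9.98228163e-01 -5.94954718e-02 -8.33543903e-04 -3.59026725e-04] [ 0.02346963  0.17815538 -0.1070549 ]
```

View pics/w3.png

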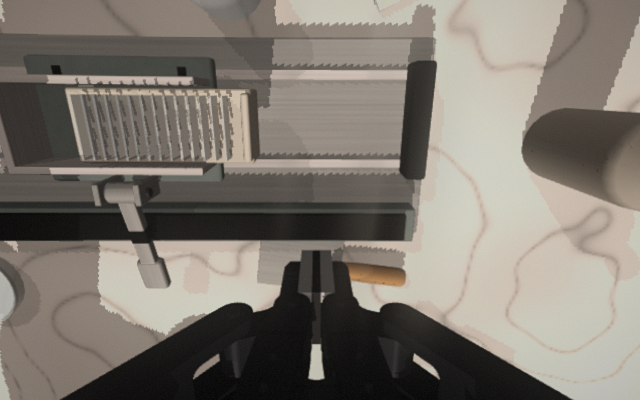

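The lever stays down. The cassette's outer plate is at columns 250–259, rows 90–162, and the fingers are at column 317 with free room at the right. The wash bottle is far right, at about (590,150).

```bash
python3 - <<'E'
from h import *
c=dict(np.load("pics/w3.npz"))
p=pt(c,[(246,100),(246,126),(246,155),(248,126)]); print(p.round(4).tolist())
e=onplane(c,[(250,91),(250,126),(250,161)],.087); print(e.round(4).tolist())
b=pt(c,[(530,150),(540,130)]);print(b.round(3).tolist())
o=env.get_obs(); q=e[1]-o["position"]; a=2*np.arctan2(o["ee_rot"][1],o["ee_rot"][0]);X=np.array([np.cos(a),np.sin(a)]);Y=np.array([X[1],-X[0]])
print("toolx,y",q[:2]@X,q[:2]@Y,np.degrees(a))
# pedal location
print(pt(c,[(150,262),(154,275)]).round(4).tolist())
E
```

```text
[[0.6326, -0.1958, 0.0874], [0.6147, -0.1924, 0.0868], [0.594, -0.1889, 0.0887], [0.6144, -0.1936, 0.0858]]
[[0.6382, -0.1997, 0.087], [0.6143, -0.1953, 0.087], [0.5889, -0.1906, 0.087]]
[[0.555, -0.44, 0.017], [0.574, -0.445, 0.022]]
toolx,y 0.05475550253399104 -0.04784106845941886 -6.821710198373406
[[0.4979, -0.0716, 0.0498], [0.4814, -0.0688, 0.045]]
```

Emit:
step_arm(twist=[[0,0,0],[0,0,0],[0,0,0],[0,0,0],[0,0,0],[0,0,0],[0,0,0],[0,0,0],[0,0,0],[0,0,0],[0,0,0]], slide=[[28,5,0],[27,5,0],[0,0,40],[0,0,40],[0,0,35],[0,0,15],[0,-10,0],[0,-8,0],[0,-6,0],[0,-6,0],[0,0,0]], claw=[0,0,0,0,0,0,0,0,0,0,0])

```text
t: 12.08
position: [0.6121, -0.2228, 0.0691]
ee_rot: [0.998, -0.059, 0.0, 0.0]
contact_force: [0.6, 0.4, -0.9]
opening: 0.003
finger_force: 0.0
```

```bash
python3 - <<'E'
from h import *
c=grab("wrist","pics/w4.png"); o=env.get_obs(); print(o["t"],o["position"],o["ee_rot"],o["contact_force"])
E
```

```text
12.125 [ 0.6119724  -0.22316679  0.0689805 ] [ 9.98232869e-01 -5.94228957e-02  1.87224540e-04  1.52333503e-04] [0.40272493 0.84655351 0.03558899]
```

View pics/w4.png

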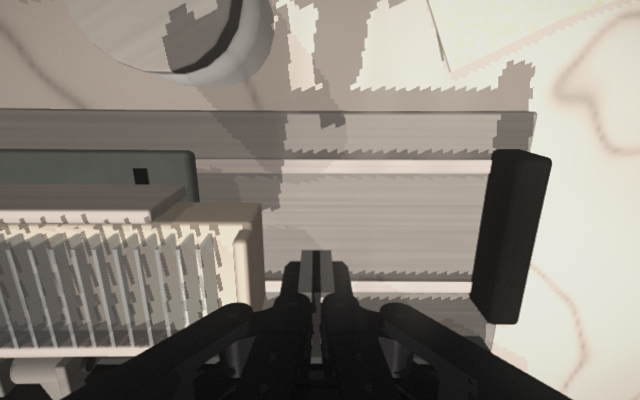

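The plate face is at column 250, and the shut fingers at about 300–332 are opposite its middle with nothing between. Next I push slowly.

Emit:
step_arm(twist=[[0,0,0],[0,0,0],[0,0,0],[0,0,0],[0,0,0],[0,0,0]], slide=[[0,-4,0],[0,-4,0],[0,-3,0],[0,-2,0],[0,-2,0],[0,-2,0]], claw=[0,0,0,0,0,0])

```text
t: 12.88
position: [0.6138, -0.2071, 0.0687]
ee_rot: [0.998, -0.06, 0.0, 0.001]
contact_force: [0.0, -4.4, -0.9]
opening: -0.0
finger_force: 1.8
```

Emit:
step_arm(twist=[[0,0,0],[0,0,0],[0,0,0],[0,0,0]], slide=[[0,-1.5,0],[0,-1.5,0],[0,-1.5,0],[0,-1.5,0]], claw=[0,0,0,0])

```text
t: 13.38
position: [0.6146, -0.2005, 0.0687]
ee_rot: [0.998, -0.06, 0.0, 0.0]
contact_force: [-0.6, -3.5, -0.2]
opening: -0.001
finger_force: 1.8
```

Emit:
step_arm(twist=[[0,0,0],[0,0,0],[0,0,0],[0,0,0],[0,0,0],[0,0,0],[0,0,0],[0,0,0],[0,0,0],[0,0,0]], slide=[[0,-1.5,0],[0,-1.5,0],[0,-1.5,0],[0,-1.5,0],[0,-1.5,0],[0,-1.5,0],[0,-1.5,0],[0,-1.5,0],[0,-1.5,0],[0,-1.5,0]], claw=[0,0,0,0,0,0,0,0,0,0])

```text
t: 14.62
position: [0.6164, -0.1855, 0.0687]
ee_rot: [0.998, -0.06, 0.0, 0.0]
contact_force: [-1.1, -3.6, 0.2]
opening: 0.001
finger_force: 1.8
```

Emit:
step_arm(twist=[[0,0,0],[0,0,0],[0,0,0],[0,0,0]], slide=[[0,-1,0],[0,-1,0],[0,-1,0],[0,-1,0]], claw=[0,0,0,0])

```text
t: 15.12
position: [0.6169, -0.1816, 0.0687]
ee_rot: [0.998, -0.06, 0.0, 0.0]
contact_force: [0.1, -3.7, -0.4]
opening: 0.001
finger_force: 1.8
```

Emit:
step_arm(twist=[[0,0,0],[0,0,0],[0,0,0],[0,0,0]], slide=[[0,-0.7,0],[0,-0.7,0],[0,-0.7,0],[0,-0.7,0]], claw=[0,0,0,0])

```text
t: 15.62
position: [0.6171, -0.1802, 0.0688]
ee_rot: [0.998, -0.06, 0.0, 0.001]
contact_force: [-1.3, -9.9, -1.7]
opening: -0.003
finger_force: 4.8
```

Emit:
step_arm(twist=[[0,0,0],[0,0,0],[0,0,0]], slide=[[0,-0.7,0],[0,-0.7,0],[0,-0.5,0]], claw=[0,0,0])

```text
t: 16.0
position: [0.6171, -0.1798, 0.0688]
ee_rot: [0.998, -0.06, 0.0, 0.002]
contact_force: [-1.0, -14.6, -2.5]
opening: 0.003
finger_force: 7.2
```

Emit:
step_arm(twist=[[0,0,0],[0,0,0]], slide=[[0,-0.6,0],[0,-0.6,0]], claw=[0,0])

```text
t: 16.25
position: [0.6172, -0.1793, 0.0688]
ee_rot: [0.998, -0.06, 0.0, 0.002]
contact_force: [-1.3, -15.1, -2.0]
opening: -0.004
finger_force: 7.3
```

The stop is reached, since the force jumped while the tool hardly moved. I back off.

Emit:
step_arm(twist=[[0,0,0],[0,0,0],[0,0,0],[0,0,0],[0,0,0],[0,0,0],[0,0,0],[0,0,0]], slide=[[0,1.5,0],[0,2,0],[0,5,0],[0,15,0],[0,20,0],[0,0,-40],[0,0,-50],[0,0,0]], claw=[0,0,0,0,0,0,0,0])

```text
t: 17.25
position: [0.6143, -0.2213, 0.1636]
ee_rot: [0.998, -0.06, 0.004, 0.002]
contact_force: [0.1, 0.6, 0.6]
opening: 0.001
finger_force: 0.0
```

```bash
python3 - <<'E'
from h import *
c=grab("wrist","pics/w5.png"); o=env.get_obs(); print(o["t"],o["position"],o["ee_rot"],o["contact_force"])
E
```

```text
17.3 [ 0.6130025  -0.22053564  0.16085127] [ 9.98189987e-01 -6.00996353e-02  2.00598833e-03  8.72105250e-04] [ 0.55369118 -0.14852573  0.41596561]
```

View pics/w5.png

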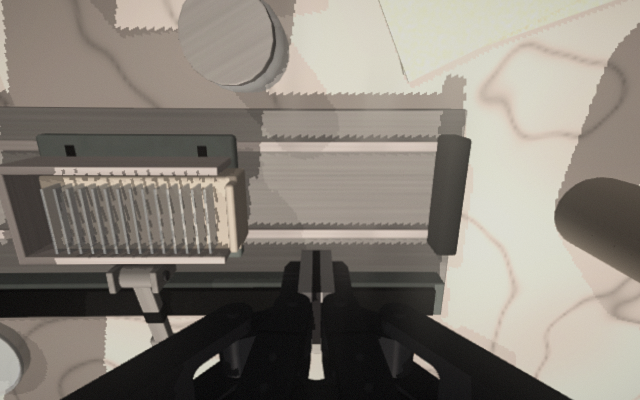

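The cassette plate is now just proud of the guides, at columns 228–245. The lever is still down at (150,310). Next I return above the pedal with the claw partly open.

Emit:
step_arm(twist=[[0,0,0],[0,0,0],[0,0,0],[0,0,0],[0,0,0],[0,0,0],[0,0,0],[0,0,0]], slide=[[-25,-20,0],[-25,-25,0],[-25,-25,0],[-25,-25,0],[-25,-25,0],[-24,-17,0],[0,0,20],[0,0,0]], claw=[50,50,50,50,50,50,50,50])

```text
t: 18.3
position: [0.4791, -0.065, 0.1368]
ee_rot: [0.998, -0.06, -0.002, -0.001]
contact_force: [0.1, -0.3, -0.5]
opening: 0.586
finger_force: 0.0
```

```bash
python3 - <<'E'
from h import *
c=grab("wrist","pics/w6.png"); o=env.get_obs(); print(o["t"],o["position"],o["ee_rot"],o["contact_force"],o["opening"])
E
```

```text
18.35 [ 0.47996327 -0.06536469  0.13768751] [ 9.98208103e-01 -5.98203656e-02 -1.42154447e-03 -2.93751202e-04] [ 0.25786     0.01620292 -0.83399948] 0.5852973544679858
```

View pics/w6.png

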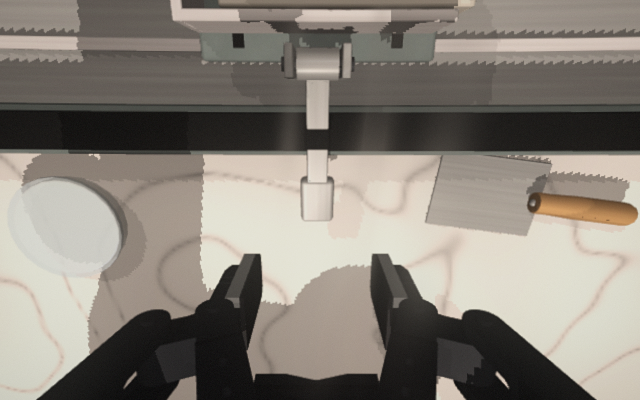

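The pedal is at columns 302–333, centred on 317, and the pads are centred on 316, so they are aligned along y. Next I check x, height and trolley drift.

```bash
python3 - <<'E'
from h import *
c=dict(np.load("pics/w6.npz"))
o=env.get_obs()
a=2*np.arctan2(o["ee_rot"][1],o["ee_rot"][0]);X=np.array([np.cos(a),np.sin(a)]);Y=np.array([X[1],-X[0]])
for n,uv in {"pedal":[(317,183),(317,198),(317,212)],"hinge":[(317,58),(317,68)],"guide/cass":[(467,5),(455,12)]}.items():
    p=pt(c,uv); q=p[:,:2]-o["position"][:2]; print(n,p.round(4).tolist(),(q@X).round(4),(q@Y).round(4))
c1=dict(np.load("pics/w1.npz"));print(pt(c1,[(310,62)]))
E
```

```text
pedal [[0.4961, -0.0677, 0.0496], [0.4838, -0.0662, 0.0451], [0.4726, -0.0649, 0.0437]] [ 0.0163  0.0039 -0.0074] [0.0004 0.0004 0.0004]
hinge [[0.574, -0.0769, 0.0742], [0.5688, -0.0762, 0.075]] [0.0947 0.0895] [0.0002 0.0002]
guide/cass [[0.5894, -0.1578, 0.0759], [0.586, -0.1489, 0.0831]] [0.1197 0.1152] [0.0787 0.0703]
[[ 0.57508039 -0.07835709  0.07396259]]
```

Emit:
step_arm(twist=[[0,0,0],[0,0,0],[0,0,0],[0,0,0],[0,0,0],[0,0,0],[0,0,0],[0,0,0],[0,0,0],[0,0,0],[0,0,0],[0,0,0],[0,0,0]], slide=[[4,0,0],[0,0,35],[0,0,35],[0,0,30],[0,0,13],[0,0,0],[0,0,0],[0,0,0],[0,0,0],[0,0,0],[0,0,0],[0,0,0],[0,0,0]], claw=[50,50,50,50,50,40,34,31,29,27,25,23,20])

```text
t: 19.98
position: [0.4848, -0.0661, 0.026]
ee_rot: [0.998, -0.06, 0.0, 0.0]
contact_force: [-2.2, -3.8, 5.0]
opening: 0.264
finger_force: 58.8
```

Emit:
step_arm(twist=[[0,0,0],[0,0,0]], slide=[[0,0,0],[0,0,0]], claw=[18,18])

```text
t: 20.23
position: [0.4848, -0.0661, 0.026]
ee_rot: [0.998, -0.06, 0.0, 0.0]
contact_force: [-2.8, -4.2, 5.0]
opening: 0.269
finger_force: 58.8
```

Emit:
step_arm(twist=[[0,-2,0],[0,-2,0],[0,-2,0],[0,-2,0],[0,-2,0]], slide=[[-1.4,0,-3.1],[-1.4,0,-3.1],[-1.4,0,-3.1],[-1.4,0,-3.1],[-1.4,0,-3.1]], claw=[18,18,18,18,18])

```text
t: 20.85
position: [0.4795, -0.0649, 0.0413]
ee_rot: [0.994, -0.059, -0.087, -0.005]
contact_force: [1.6, -1.2, -3.7]
opening: 0.267
finger_force: 59.0
```

Emit:
step_arm(twist=[[0,-2,0],[0,-2,0],[0,-2,0],[0,-2,0],[0,-2,0],[0,-2,0],[0,-2,0],[0,-2,0],[0,-2,0],[0,-2,0],[0,-2,0],[0,-2,0]], slide=[[-1.4,0,-3.1],[-1.4,0,-3.1],[-1.4,0,-3.1],[-1.4,0,-3.1],[-1.4,0,-3.1],[-1.4,0,-3.1],[-1.4,0,-3.1],[-1.4,0,-3.1],[-1.4,0,-3.1],[-1.4,0,-3.1],[-1.4,0,-3.1],[-1.4,0,-3.1]], claw=[18,18,18,18,18,18,18,18,18,18,18,18])

```text
t: 22.35
position: [0.4778, -0.0647, 0.081]
ee_rot: [0.955, -0.057, -0.291, -0.017]
contact_force: [4.0, -1.9, -5.9]
opening: 0.268
finger_force: 59.1
```

Emit:
step_arm(twist=[[0,-1.5,0],[0,-1.5,0],[0,-1.5,0]], slide=[[-1,0,-2.3],[-1,0,-2.3],[-1,0,-2.3]], claw=[18,18,18])

```text
t: 22.72
position: [0.4793, -0.0649, 0.0884]
ee_rot: [0.943, -0.056, -0.328, -0.02]
contact_force: [6.5, -2.5, -5.8]
opening: 0.266
finger_force: 59.1
```

```bash
python3 - <<'E'
from h import *
o=env.get_obs(); print(o["contact_force"],o["wrist_torque"])
c=grab("wrist","pics/w7.png"); s=grab("scene","pics/s7.png")
a=c["color"][0:300,150:490]; b=cv2.resize(s["color"][150:260,230:400],None,fx=2.7,fy=2.7)
b=b[:300,:459]; b=np.pad(b,((0,300-b.shape[0]),(0,0),(0,0)))
cv2.imwrite("pics/m7.png",np.hstack([a,b])[:,:,::-1])
E
```

```text
[ 6.45122061 -2.47811739 -5.76532285] [-0.26259255 -1.77422123  0.04551293]
```

View pics/m7.png

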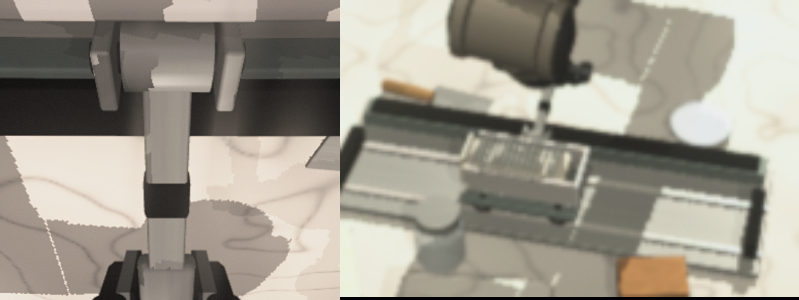

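The left half shows the lever's arm between the pads, with the hinge at the top. The right half shows the gripper above the raised lever and the cassette flush. I measure the lever slope.

```bash
python3 - <<'E'
from h import *
c=dict(np.load("pics/w7.npz"))
v=np.r_[100:175,222:245]; p=pt(c,np.c_[np.full(len(v),317),v]); X=np.array([.993,-.119])
s=p[:,:2]@X
for m in (slice(0,75),slice(0,len(v))):
    k=np.polyfit(s[m],p[m,2],1); print(k,"slope angle",np.arctan(-k[0]))
c1=dict(np.load("pics/w2.npz")); v=np.r_[75:112,145:180]; p=pt(c1,np.c_[np.full(len(v),311),v]);k=np.polyfit(p[:,:2]@X,p[:,2],1);print("up ref",np.arctan(-k[0]))
c1=dict(np.load("pics/w6.npz")); v=np.r_[85:122,155:175]; p=pt(c1,np.c_[np.full(len(v),317),v]);k=np.polyfit(p[:,:2]@X,p[:,2],1);print("down ref",np.arctan(-k[0]))
E
```

```text
[-0.4162837   0.31071557] slope angle 0.39446475881054965
[-0.40353086  0.30358317] slope angle 0.3835465088627668
up ref 0.4811961375746328
down ref -0.2753298150674201
```

Emit:
step_arm(twist=[[0,-1.5,0],[0,-1.5,0],[0,-0.7,0]], slide=[[-1,0,-2.3],[-1,0,-2.3],[-0.5,0,-1.1]], claw=[18,18,18])

```text
t: 23.2
position: [0.4809, -0.0651, 0.0942]
ee_rot: [0.932, -0.056, -0.358, -0.022]
contact_force: [5.1, -1.7, -6.6]
opening: 0.265
finger_force: 59.2
```

Emit:
step_arm(twist=[[0,0,0],[0,0,0],[0,0,0],[0,0,0]], slide=[[0,0,0],[0,0,0],[0,0,0],[0,0,0]], claw=[26,34,45,50])

```text
t: 23.7
position: [0.4796, -0.065, 0.0956]
ee_rot: [0.931, -0.056, -0.359, -0.021]
contact_force: [-0.1, 0.2, 0.1]
opening: 0.583
finger_force: 0.0
```

Emit:
step_arm(twist=[[0,0,0],[0,0,0],[0,0,0],[0,0,0],[0,0,0]], slide=[[0,0,-10],[0,0,-20],[0,0,-30],[0,0,-30],[0,0,0]], claw=[50,50,50,50,50])

```text
t: 24.32
position: [0.5413, -0.0726, 0.1634]
ee_rot: [0.932, -0.056, -0.357, -0.021]
contact_force: [-0.0, -0.1, -0.4]
opening: 0.586
finger_force: 0.0
```

```bash
python3 - <<'E'
from h import *
o=env.get_obs(); print(o["t"],o["position"],o["contact_force"],o["opening"])
c=grab("wrist","pics/w8.png")
E
```

```text
24.325 [ 0.54133552 -0.07255811  0.16337538] [-0.04868385 -0.10468889 -0.44949157] 0.5862902748310688
```

View pics/w8.png

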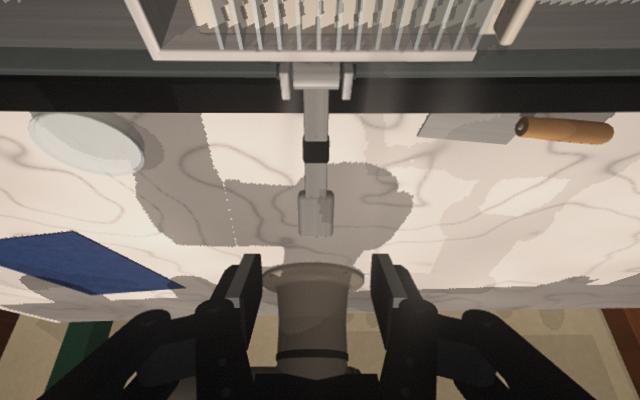

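The pedal (300–334, 190–238) is free of the fingers, with the lever up and dish and spatula in place. Last check: lever slope, trolley position and how far the cassette stands proud.

```bash
python3 - <<'E'
from h import *
X=np.array([.993,-.119]);Y=np.array([.119,.993])
c=dict(np.load("pics/w8.npz")); v=np.r_[92:135,164:188]; p=pt(c,np.c_[np.full(len(v),317),v]);k=np.polyfit(p[:,:2]@X,p[:,2],1);print("slope",np.arctan(-k[0]))
for n,cc,uv in(("w1",dict(np.load("pics/w1.npz")),[(309.5,95),(309.5,168)]),("w8",c,[(316,100),(316.5,210)])): print(n,(pt(cc,uv)[:,:2]@Y).round(4))
w5=dict(np.load("pics/w5.npz")); 
print("face",(pt(w5,[(231,215),(232,190)])).round(4).tolist(),(onplane(w5,[(235,215)],.087)[:,:2]@Y),"guide end",(onplane(w5,[(229,165),(226,260)],.082)[:,:2]@Y), "deck end",(onplane(w5,[(237,150)],.042)[:,:2]@Y))
w3=dict(np.load("pics/w3.npz")); print("before face",onplane(w3,[(250,126)],.087)[:,:2]@Y,"deck end",onplane(w3,[(215,75)],.042)[:,:2]@Y)
E
```

```text
slope 0.4506730716460903
w1 [-0.009  -0.0095]
w8 [-0.0076 -0.0079]
face [[0.6199, -0.1637, 0.0876], [0.6372, -0.1677, 0.0873]] [-0.09137407] guide end [-0.08870428 -0.08112155] deck end [-0.08566822]
before face [-0.12082905] deck end [-0.08625855]
```

```bash
python3 - <<'E'
from h import *
X=np.array([.993,-.119]);Y=np.array([.119,.993])
def prof(f,r,a,b):
    c=dict(np.load(f"pics/{f}.npz")); u=np.arange(a,b); p=pt(c,np.c_[u,np.full(len(u),r)]); print(f,r,[(int(i),int(round(q[2]*1000)),int(round(q[:2]@Y*1000))) for i,q in zip(u,p)])
prof("w3",126,240,264); prof("w3",70,208,222)
prof("w5",210,222,252); prof("w5",145,228,242); prof("w5",225,222,252)
E
```

```text
w3 126 [(240, 75, -111), (241, 75, -112), (242, 87, -115), (243, 87, -116), (244, 88, -117), (245, 89, -118), (246, 87, -118), (247, 88, -119), (248, 86, -119), (249, 86, -120), (250, 84, -120), (251, 79, -120), (252, 75, -120), (253, 72, -120), (254, 67, -120), (255, 61, -120), (256, 58, -120), (257, 52, -120), (258, 49, -120), (259, 12, -115), (260, 11, -116), (261, 13, -117), (262, 12, -118), (263, 13, -119)]
w3 70 [(208, 43, -81), (209, 44, -82), (210, 43, -83), (211, 42, -83), (212, 41, -84), (213, 40, -84), (214, 39, -85), (215, 35, -85), (216, 16, -80), (217, 17, -82), (218, 16, -82), (219, 17, -83), (220, 16, -84), (221, 18, -85)]
w5 210 [(222, 76, -80), (223, 76, -80), (224, 75, -81), (225, 75, -81), (226, 75, -82), (227, 87, -86), (228, 87, -87), (229, 87, -88), (230, 89, -89), (231, 87, -89), (232, 87, -90), (233, 87, -90), (234, 87, -91), (235, 86, -91), (236, 83, -91), (237, 79, -91), (238, 77, -91), (239, 73, -91), (240, 71, -91), (241, 67, -91), (242, 64, -91), (243, 60, -91), (244, 58, -91), (245, 53, -91), (246, 50, -91), (247, 12, -84), (248, 12, -85), (249, 13, -86), (250, 13, -87), (251, 13, -88)]
w5 145 [(228, 43, -79), (229, 43, -80), (230, 42, -81), (231, 42, -81), (232, 42, -82), (233, 40, -82), (234, 40, -83), (235, 38, -83), (236, 33, -83), (237, 16, -80), (238, 17, -81), (239, 18, -82), (240, 15, -82), (241, 17, -84)]
w5 225 [(222, 76, -79), (223, 75, -79), (224, 75, -80), (225, 75, -81), (226, 75, -81), (227, 75, -82), (228, 87, -86), (229, 87, -87), (230, 88, -88), (231, 87, -88), (232, 87, -89), (233, 87, -89), (234, 87, -90), (235, 87, -91), (236, 85, -91), (237, 83, -91), (238, 80, -91), (239, 76, -91), (240, 74, -91), (241, 70, -91), (242, 68, -91), (243, 64, -91), (244, 59, -91), (245, 57, -91), (246, 53, -91), (247, 49, -91), (248, 14, -84), (249, 11, -85), (250, 12, -86), (251, 12, -87)]
```

The cassette stands 8 mm proud of the deck, which is home, and I felt the stop. The lever is about 0.03–0.05 rad from fully up, and the trolley has moved about 1.5 mm.

```bash
python3 -c "
from station import env
print(env.hand_in())"
```

```text
the job is handed in; nothing more can be done
None
```

The job is handed in (no verdict came back): I set the brake at about 15 N on the pedal, pushed the cassette to its stop (8 mm proud), and raised the lever to within about 0.05 rad of fully up; the trolley crept about 1.5 mm when the push peaked near 15 N at the stop, the nearby dish and spatula look undisturbed, and I viewed 11 pictures, one over the limit of 10.

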